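# Fetch the ring cutter from its canister

## Task

Two deep pale canisters with flared mouths stand on the table; one holds a soap, the other a steel ring cutter. Lift the ring cutter out of its canister by reaching in and holding it from the inside, and set it down gently, standing flat in the shallow wooden tray. Leave both canisters standing where they are.

Things in the scene. Friction and masses are not known exactly. Their poses are not given: they have to be found in the camera images.
- cutter: Steel ring: round tube open at both ends, 48 mm high, outer diameter 66 mm (70 at the rolled top rim), inner 60 mm, about 100 g. Stands loose on its canister's floor, no room for a finger outside it: put closed fingers in, then open them against its wall. Fingertips 15 to 22 mm below its top hold well; much deeper, the gripper meets the canister's mouth. Origin: centre of underside, z up.
- canister: The pale off-white round canister that holds the cutter: 82 mm high, straight up to 50 mm (outer diameter 86 mm, inner 80 mm), then flaring to the mouth (outer 112 mm, inner 106 mm at the rim), wall 3 mm, floor 5 mm thick, so 77 mm deep; loose, about 0.9 kg. Origin at the centre of its underside, z up. The cutter's top lies 29 mm below the canister's rim.
- other_canister: An identical pale canister that holds a round grey rose-shaped soap (69 mm wide, 34 mm high) and is to be left alone. Which canister stands on the left varies. Origin at the centre of its underside, z up.
- tray: Square shallow tray of brown wood, fixed to the table, 142 x 142 mm outside, 130 x 130 mm inside, walls 16 mm high and 6 mm thick, floor 6 mm thick. Origin at the centre of its underside, z up, x and y parallel to its walls.
Not all that is in view belongs to the job. What is shaped like the canister but green is not meant. Leave any blue look-alike of the cutter alone.

How it is judged (in metres and radians):
On the way, in this order (a step that is already met when the one before it is completed fails the run):
1. the cutter is lifted clear of the canister, held by the fingers (z of cutter in the frame of canister above 0.085 m and contact force between the fingers and cutter above 0.3 N), for 0.1 s.
2. the cutter is lowered into the tray, to less than 20 mm above its floor, while still held (x of cutter in the frame of tray between -0.035 and 0.035 m and y of cutter in the frame of tray between -0.035 and 0.035 m and z of cutter in the frame of tray below 0.026 m and contact force between the fingers and cutter above 0.3 N), for 0.04 s.
At the end, for the whole second after the job is handed in: The cutter stands upright and flat on the tray's floor, inside its walls (its centre within 35 mm of the tray's centre along each side, underside within 4 mm of the floor, tilt under 0.1 rad), released and at rest; both canisters stand upright within 30 mm of where they were (x of cutter in the frame of tray between -0.035 and 0.035 m and y of cutter in the frame of tray between -0.035 and 0.035 m and z of cutter in the frame of tray below 0.01 m and angle between each of cutter, canister, other_canister's own z axis and vertical below 0.1 rad and linear speed of cutter below 0.02 m/s and distance of each of canister, other_canister from where it was at the start of the episode below 0.03 m); the robot touches nothing.
It fails at once if the canister is tipped by more than 0.3 rad or lifted 30 mm off the table (angle between canister's own z axis and vertical above 0.3 rad or height (world z) of canister above 0.03 m).
It fails at once if the other canister is tipped by more than 0.3 rad or lifted 30 mm off the table (angle between other_canister's own z axis and vertical above 0.3 rad or height (world z) of other_canister above 0.03 m).
It also fails if it takes over 40 s, if anything falls off the work surface, if the arm or the gripper's body presses on something with over 40 N, if the wrist force passes 120 N, or if a joint passes its speed limit or range.

## Robot

A 7-joint arm with a two-finger parallel gripper is mounted at the origin on a cart in front of the work surface, level with it; the furniture and walls round the work are solid. World frame = base frame: x ahead of the robot, y to its left, z up, the work surface at z = 0. Lengths are in mm, angles in rad, forces in N, time in s.
With the tool pointing down it reaches from about 350 to 900 mm from the base axis. Payload 8.1 kg.
Tool frame: the origin (TCP) lies midway between the tips of the shut fingers; the grasp point (between the pads) lies 19 mm behind it (env.hold_point_z is the distance from the TCP to the grasp point, in mm); z points along the fingers, y is the direction in which the jaws open and shut (so a half turn about z gives the same grasp; the last joint's range is limited). The gripper opens to 85 mm and grips with 20 to 120 N. Pads are 22 mm wide; open, the fingers measure 114 mm over their backs; the gripper's body (76 mm by 85 mm) begins 54 mm behind the grasp point. The pads swing forward as they close: fully open they stand 13 mm farther back than shut.
Start: joints at [1.058, 0.434, 0.025, 1.573, -0.012, 1.134, -0.075], TCP at [248.995, -573.274, 231.323] pointing down, gripper open.
Joint ranges: [-2.62, 2.62], [-0.44, 2.09], [-1.27, 1.32], [0.08, 2.57], [-1.32, 4.46], [0.12, 2], [-2.74, 2.74]. Speed limits (rad/s): [2.22, 2.22, 3.01, 3.01, 3.14, 3.14, 3.14].

## Interface

Orientations are given as a unit quaternion [x, y, z, w].
In Python, from cell import status, cams, order, models, env gives the robot as it stands.
- The arm moves only by the tool jog_arm, never from a script. Its argument "rows" is a list that holds one entry, the list of rows, each a list of 6 numbers: the shift along the tool's x, y, z in cm, then the turn, a rotation vector about the tool's x, y, z in rad. A call has exactly 10 rows; each row shifts and turns the commanded pose from where the row before left it, along the tool's axes as they then stand; what a row does not reach is not made up. A row lasts 1/10 s, in which the tool goes at most 50 mm and 8.59 degrees, less where a joint would pass 70% of its speed; a pose out of reach is approached as far as the arm can. A call is refused whole if a number of a shift passes 5 or a number of a turn 0.15, either way. A call with a gripper value outside its range is refused whole. "hand" is the finger opening in cm, from 0 to 8.54, set as the call begins (left out, the last holds). The fingers move at their own pace and stop on an object; the grip force is fixed at half the most. Time passes only in rows, so rows that do not move let the fingers close, or fill a call up. It gives the time, the measured TCP pose, the force and the opening at its end, in the units of the state.
- status.read_state(): the state, without advancing time (a new reading comes with each control period).
- cams.camera(name): name is "side" or "top"; returns (picture, depth): 384x512x3 uint8, red, green, blue; 384x512 float32, mm along the optical axis (not along the pixel's ray), 0 where there is no reading.
- cams.camera_params(name): a dict with "vertical_fov" (degrees; the focal length in pixels is half the picture's height over the tangent of half this angle, whatever the lens; pixels are square), "cx", "cy" (the principal point, pixels), "origin" and "attitude" of the camera in the world. Camera axes: x right, y up, looking along -z (the intrinsics and any distortion apply to the point x, -y, -z); pixel columns grow to the right and rows downward; lengths in mm; the calibration is good to about 2 mm. A picture is of the moment at which its call begins. camera_params takes no time and is no camera call.
- order.hand_in(): hands the job in, once; it reports no verdict.
Trained networks look in the newest picture that a camera, given by its name, has taken for a name from the list of things; names that differ only in an ending like _2 or _b are one class to them, and where a whole thing is asked for, a point or a joint stands for the part that bears it (a point fixed in the world has none). Each returns a list of dicts, best first, with "p" (0 to 1); they miss things now and then, are a little off and sometimes report something else, mostly with a low value. They report only what shows in the picture. A call takes as long as a camera call. They do not tell look-alikes from the thing itself.
- models.find_in(camera, name): "position" ([column, row] as shares, 0 to 1, of the picture: columns of its width, rows of its height, amid what is visible of it).
- models.silhouettes(camera, name): "mask" (384x512 bool, what is visible of it) and "position" ([column, row] as shares, 0 to 1, of the picture: columns of its width, rows of its height, amid what is visible of it).
The state is a dict: "time_s": time; "joints": joint angles; "joint_vel": joint speeds; "tau": joint torques, N m; "tool_pos": TCP position; "tcp_rot": TCP orientation; "ft_force": force on the tool from outside, world axes, zero at the start; "ft_torque": the same for the moment, N m; "finger_gap": finger opening in mm.
Only numpy, scipy, OpenCV 4.12 (cv2) and the standard library are available. Lean on these libraries where they do the work, as an engineer would, in place of code of your own. Each camera call takes 0.05 s, during which the arm holds its last target.

## Working session

There is one attempt and no reset: what is moved stays moved. The work goes in short steps, Python scripts to look and compute and a tool call to move; the robot and the scene stay as the last step left them, time stands still between calls to the robot, and variables do not carry over. Pictures are saved under pics/ and viewed, and the job is handed in when it is done.

Besides the shell and the picture viewer there is one more tool, called in YAML: its name, and indented under it one key for each argument. jog_arm: Moves the arm, as the interface text tells. Its arguments: {"type":"object","properties":{"rows":{"type":"array","items":{"type":"array","items":{"type":"array","items":{"type":"number"}}}},"hand":{"type":"number"}},"required":["rows"]}

```bash
ls; mkdir -p pics
python3 - <<'E'
from cell import status,cams
import cv2
print(status.read_state())
for n in("side","top"):
    p,d=cams.camera(n);cv2.imwrite(f"pics/{n}0.png",p[:,:,::-1]);print(n,cams.camera_params(n))
E
```

```text
pics
{'time_s': 0.0, 'joints': array([ 1.0584061 ,  0.43523241,  0.02496242,  1.57409399, -0.01159205,
        1.13400473, -0.07508145]), 'joint_vel': array([-1.22981712e-03,  2.36793472e-04, -1.16870898e-03,  8.00176734e-04,
       -8.42110206e-05,  8.31501804e-04,  7.96506102e-04]), 'tau': array([-2.03506879e-04, -6.70453048e+01,  1.02527753e+00, -3.16213202e+01,
        1.56313658e-02,  1.23798012e-02, -1.57313256e-06]), 'tool_pos': array([ 248.75959549, -572.8090663 ,  230.52119891]), 'tcp_rot': array([ 9.79085913e-01,  2.03445667e-01, -2.33564215e-04, -7.61823179e-04]), 'ft_force': array([-0.42313452, -0.66888668,  0.71290116]), 'ft_torque': array([ 0.01410036, -0.02708448, -0.03465147]), 'finger_gap': 85.74075223093861}
side {'vertical_fov': 53.2811194156119, 'cx': 256.49147545803856, 'cy': 186.85354471584114, 'origin': array([455.96994206, 792.97672325, 741.25660906]), 'attitude': array([4.26661727e-03, 4.16036378e-01, 9.09337948e-01, 1.56544952e-04])}
top {'vertical_fov': 56.50753952818492, 'cx': 253.70993195549613, 'cy': 195.5857016306469, 'origin': array([360.20966424, -28.57514935, 933.05224878]), 'attitude': array([-0.02976371,  0.02178915,  0.71406851, -0.69910336])}
```

View pics/side0.png

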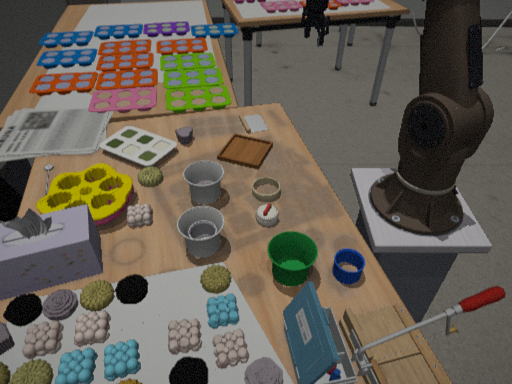

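View pics/top0.png

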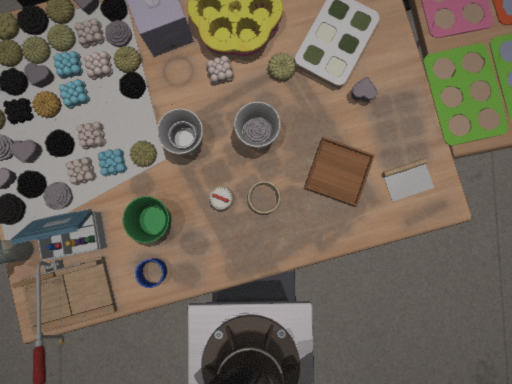

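The top view shows the ring canister at about (181,132), the soap canister at (257,126) and the tray at (339,171). The green canister and the blue ring are decoys. Next I'll measure their positions.

```bash
cat > h.py <<'E'
import numpy as np
from scipy.spatial.transform import Rotation as R
from scipy.optimize import least_squares
from cell import cams,status,models
def cloud(n,d):
    c=cams.camera_params(n);f=d.shape[0]/2/np.tan(np.radians(c['vertical_fov']/2))
    v,u=np.mgrid[:d.shape[0],:d.shape[1]]
    p=np.stack([(u-c['cx'])/f*d,-(v-c['cy'])/f*d,-d],-1)
    return p@R.from_quat(c['attitude']).as_matrix().T+c['origin']
def proj(n,P):
    c=cams.camera_params(n);f=384/2/np.tan(np.radians(c['vertical_fov']/2))
    q=(np.asarray(P,float)-c['origin'])@R.from_quat(c['attitude']).as_matrix()
    return np.stack([c['cx']+f*q[...,0]/-q[...,2],c['cy']+f*q[...,1]/q[...,2]],-1)
def circ(P):
    s=least_squares(lambda a:np.hypot(P[:,0]-a[0],P[:,1]-a[1])-a[2],[*P[:,:2].mean(0),40],loss='soft_l1',f_scale=2)
    return s.x,np.abs(s.fun).mean()
E
python3 - <<'E'
from h import *
import cv2
for n in("top","side"):
    p,d=cams.camera(n);np.save(f"{n}_d.npy",d);W=cloud(n,d)
    print(n,"table z",np.median(W[240:260,300:350,2]) if n=="top" else W[200:210,250:256].mean((0,1)))
    for nm in("canister","cutter","tray"):
        for r in models.silhouettes(n,nm):
            m=r["mask"]&(d>0);P=W[m]
            if len(P)<20: continue
            print(n,nm,round(r["p"],2),np.round(np.array(r["position"])*[512,384]),m.sum(),np.round(np.median(P,0)),np.round(np.percentile(P[:,2],[2,50,98])))
            if r['p']<.3: continue
            if nm=="tray":
                q=P[:,:2].astype(np.float32); print(cv2.minAreaRect(q))
            if nm=="canister":
                t=P[(P[:,2]>76)&(P[:,2]<92)];print(" rim",circ(t),len(t))
            if nm=="cutter":
                zt=np.percentile(P[:,2],95)
                t=P[(P[:,2]>zt-8)&(P[:,2]<zt+6)];print(" rim",circ(t),len(t),zt)
E
python3 - <<'E'
import cv2
a=cv2.imread("pics/top0.png")[90:220,140:390];cv2.imwrite("pics/topz.png",cv2.resize(a,None,fx=3.2,fy=3.2,interpolation=cv2.INTER_CUBIC))
E
```

```text
top table z 0.22355267142518187
top canister 0.98 [178. 130.] 1356 [593. 165.  59.] [ 3. 59. 84.]
 rim (array([583.9065614 , 157.47105644,  53.04208583]), np.float64(1.283596193141197)) 287
top canister 0.64 [146. 216.] 1694 [372. 256.  50.] [ 3. 50. 83.]
 rim (array([372.2912002 , 240.07012759,  52.73552086]), np.float64(1.3218320042776497)) 287
top cutter 0.9 [176. 128.] 246 [599. 174.  41.] [11. 41. 55.]
 rim (array([581.37342079, 157.84740291,  32.06910995]), np.float64(0.9635803861322155)) 111 54.41226746914788
top cutter 0.63 [143. 275.] 404 [236. 253.  35.] [ 4. 35. 51.]
 rim (array([240.28179994, 241.691751  ,  32.2571062 ]), np.float64(1.178271396562208)) 173 49.896690260190084
top tray 0.6 [338. 172.] 2938 [ 487. -242.    7.] [ 3.  7. 18.]
((485.66156005859375, -242.66976928710938), (146.59092712402344, 141.3573455810547), 68.94319152832031)
side table z [458.53589921  12.42904781   1.37835772]
side canister 0.8 [288. 254.] 2128 [369. 221.  47.] [ 3. 47. 83.]
 rim (array([370.39704853, 242.42031522,  53.17798787]), np.float64(1.2212291110036146)) 352
side canister 0.64 [200. 233.] 1450 [582. 150.  59.] [ 5. 59. 84.]
 rim (array([581.77392618, 159.3122109 ,  53.28840105]), np.float64(1.3255781074767983)) 313
side cutter 0.96 [352. 264.] 815 [236. 237.  29.] [ 1. 29. 50.]
 rim (array([238.06231222, 243.82049709,  32.44656578]), np.float64(1.1797045724162873)) 216 49.09770406607093
side tray 0.89 [247. 149.] 1232 [ 484. -240.    9.] [ 5.  9. 19.]
((478.88311767578125, -247.0140380859375), (166.4044189453125, 145.1359405517578), 66.24378967285156)
```

View pics/topz.png

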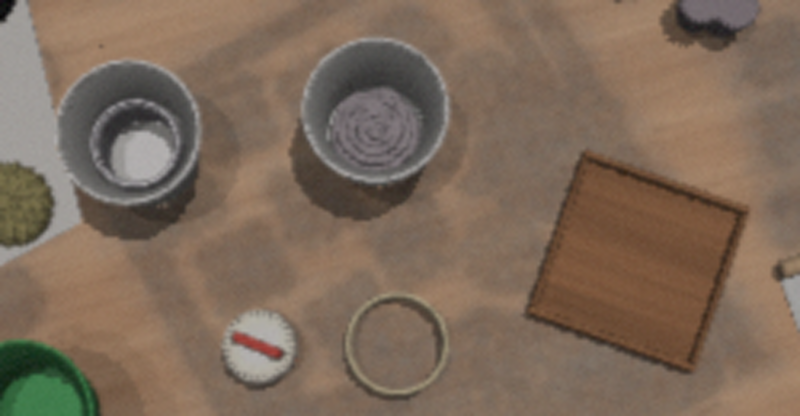

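jog_arm:
  rows:
    - [[1.5,-1.4,0,0,0,0],[3,-2.7,0,0,0,0],[3,-2.7,0,0,0,0],[3,-2.7,0,0,0,0],[3,-2.7,0,0,0,0],[3,-2.7,0,0,0,0],[3,-2.7,0,0,0,0],[3,-2.7,0,0,0,0],[3,-2.7,0,0,0,0],[3,-2.7,0,0,0,0]]
  hand: 0

```text
time_s: 1.5
tool_pos: [408.6, -222.5, 231.6]
tcp_rot: [0.979, 0.203, 0.0, 0.0]
ft_force: [1.0, 0.0, 0.1]
finger_gap: -0.3
```

jog_arm:
  rows:
    - [[3,-2.7,0,0,0,0],[3,-2.7,0,0,0,0],[3,-2.7,0,0,0,0],[3,-2.7,0,0,0,0],[3,-2.7,0,0,0,0],[3,-2.7,0,0,0,0],[3,-2.7,0,0,0,0],[3,-2.7,0,0,0,0],[3,-2.7,0,0,0,0],[1.5,-1.4,0,0,0,0]]

```text
time_s: 2.5
tool_pos: [567.8, 129.3, 231.3]
tcp_rot: [0.979, 0.205, 0.0, -0.001]
ft_force: [0.6, 0.3, 0.1]
finger_gap: -0.2
```

```bash
cat >> h.py <<'E'
def go(x,y,z):
    s=status.read_state();r=R.from_quat(s['tcp_rot']);M=r.as_matrix()
    print("t",s['time_s'],"pos",s['tool_pos'].round(1),"gap",round(s['finger_gap'],1),"F",s['ft_force'].round(1))
    print("delta cm",(M.T@(np.array([x,y,z])-s['tool_pos'])/10).round(2))
    print("tilt fix rotvec (tool)",np.cross(M[:,2],[0,0,-1])@M, "yaw",np.degrees(np.arctan2(M[1,0],M[0,0])),"j",s['joints'].round(2))
E
python3 -c "
from h import *
go(580.5,158.7,130)"
```

```text
t 2.5 pos [567.8 129.3 231.3] gap -0.2 F [0.6 0.3 0.1]
delta cm [ 2.33 -2.17 10.14]
tilt fix rotvec (tool) [-1.46405613e-03 -1.23925517e-03 -6.61926429e-24] yaw 23.658591165454737 j [-0.06  0.39 -0.35  1.66  0.15  1.11 -1.61]
```

jog_arm:
  rows:
    - [[1.2,-1.1,0,0,0,0],[1.1,-1.0,0,0,0,0],[0,0,2,0,0,0],[0,0,3,0,0,0],[0,0,3,0,0,0],[0,0,2,0,0,0],[0,0,1,0,0,0],[0,0,0,0,0,0],[0,0,0,0,0,0],[0,0,0,0,0,0]]

```text
time_s: 3.5
tool_pos: [580.7, 153.9, 122.7]
tcp_rot: [0.979, 0.203, 0.001, -0.0]
ft_force: [0.8, -0.2, 0.5]
finger_gap: 0.1
```

```bash
python3 -c "
from h import *
import cv2
go(580.5,158.7,34)
for n in('top','side'):
    p,d=cams.camera(n);u,v=proj(n,[582,159,60]).astype(int)
    a=p[v-60:v+60,u-80:u+80,::-1];cv2.imwrite(f'pics/{n}1.png',cv2.resize(a,None,fx=5,fy=5))
"
```

```text
t 3.5 pos [580.7 153.9 122.7] gap 0.1 F [ 0.8 -0.2  0.5]
delta cm [ 0.16 -0.45  8.87]
tilt fix rotvec (tool) [ 3.00508762e-04 -2.13907091e-03 -2.86215316e-23] yaw 23.456730763570594 j [-0.12  0.53 -0.33  1.74  0.21  0.91 -1.7 ]
```

View pics/side1.png

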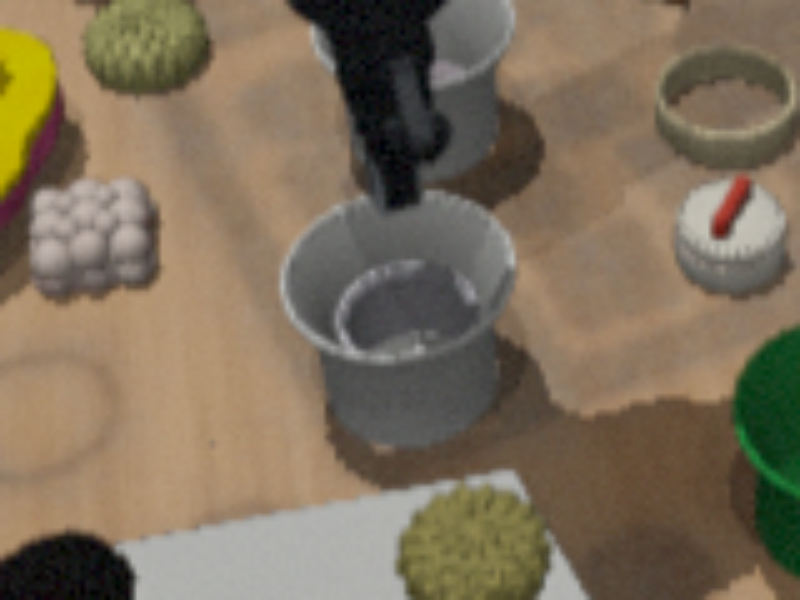

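View pics/top1.png

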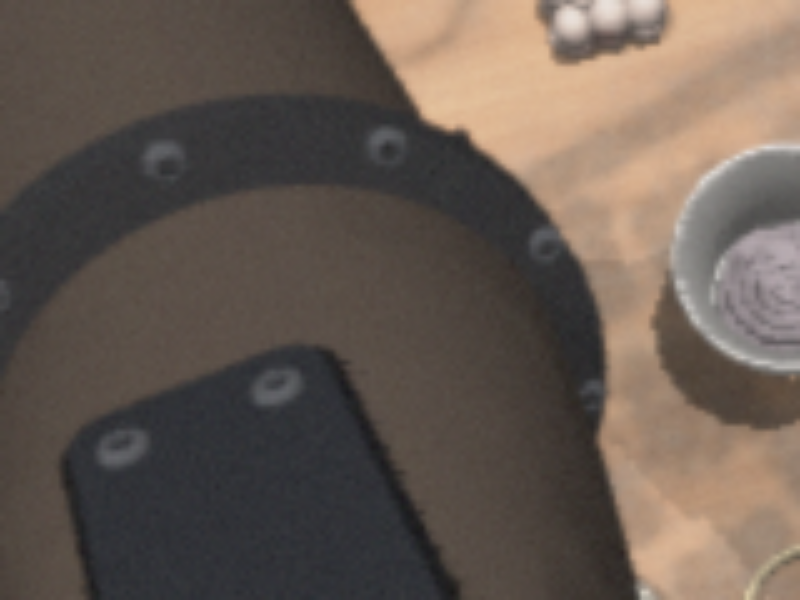

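The side view shows the shut fingertips in line with the canister's centre column (about 403 against 400 in the crop). I'll correct y and descend.

jog_arm:
  rows:
    - [[0.2,-0.4,0,0,0,0],[0,0,0.7,0,0,0],[0,0,1,0,0,0],[0,0,1,0,0,0],[0,0,1,0,0,0],[0,0,1,0,0,0],[0,0,1,0,0,0],[0,0,0,0,0,0],[0,0,0,0,0,0],[0,0,0,0,0,0]]

```text
time_s: 4.6
tool_pos: [580.4, 158.3, 64.7]
tcp_rot: [0.979, 0.203, 0.0, -0.0]
ft_force: [0.1, 0.7, 1.0]
finger_gap: -0.2
```

```bash
python3 -c "
from h import *
import cv2
go(580.5,158.7,34)
for n in('side',):
    p,d=cams.camera(n);u,v=proj(n,[582,159,60]).astype(int)
    a=p[v-60:v+60,u-80:u+80,::-1];cv2.imwrite(f'pics/{n}2.png',cv2.resize(a,None,fx=5,fy=5))
"
```

```text
t 4.6 pos [580.4 158.3  64.7] gap -0.2 F [0.1 0.7 1. ]
delta cm [ 0.02 -0.04  3.07]
tilt fix rotvec (tool) [ 9.18186672e-05 -7.67209137e-04 -1.11598618e-24] yaw 23.47517162376732 j [-0.14  0.6  -0.31  1.78  0.24  0.8  -1.73]
```

View pics/side2.png

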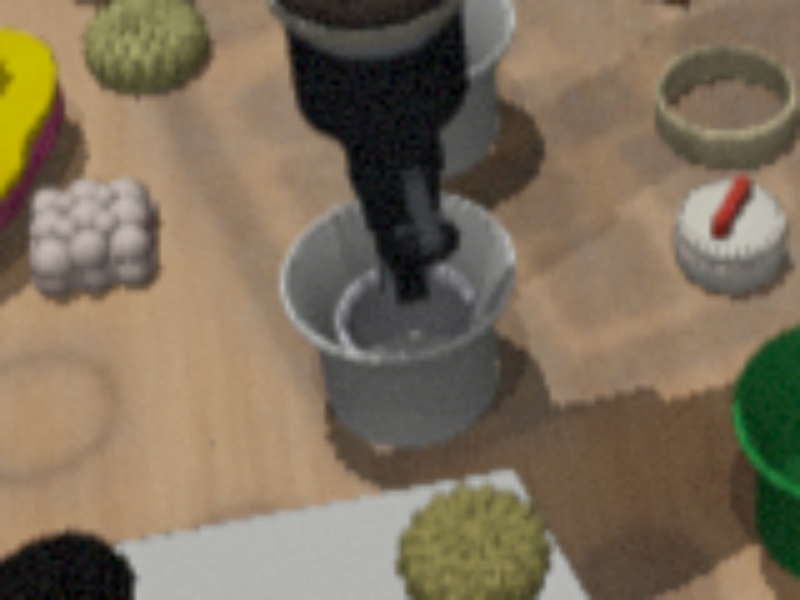

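The tips are centred over the ring. I'll descend to z of about 34 and then open.

jog_arm:
  rows:
    - [[0,0,0.6,0,0,0],[0,0,0.6,0,0,0],[0,0,0.6,0,0,0],[0,0,0.6,0,0,0],[0,0,0.6,0,0,0],[0,0,0.1,0,0,0],[0,0,0,0,0,0],[0,0,0,0,0,0],[0,0,0,0,0,0],[0,0,0,0,0,0]]

```text
time_s: 5.65
tool_pos: [580.2, 158.2, 33.6]
tcp_rot: [0.979, 0.203, 0.0, 0.0]
ft_force: [-0.2, -0.7, -0.2]
finger_gap: 0.1
```

jog_arm:
  rows:
    - [[0,0,0,0,0,0],[0,0,0,0,0,0],[0,0,0,0,0,0],[0,0,0,0,0,0],[0,0,0,0,0,0],[0,0,0,0,0,0],[0,0,0,0,0,0],[0,0,0,0,0,0],[0,0,0,0,0,0],[0,0,0,0,0,0]]
  hand: 5

```text
time_s: 6.65
tool_pos: [580.0, 158.1, 33.3]
tcp_rot: [0.979, 0.203, -0.0, 0.0]
ft_force: [0.9, -1.1, -0.9]
finger_gap: 36.8
```

```bash
python3 -c "
from h import *
import cv2
go(580.5,158.7,34)
for n in('side',):
    p,d=cams.camera(n);u,v=proj(n,[582,159,60]).astype(int)
    a=p[v-60:v+60,u-80:u+80,::-1];cv2.imwrite(f'pics/{n}3.png',cv2.resize(a,None,fx=5,fy=5))
"
```

```text
t 6.65 pos [580.  158.1  33.3] gap 36.8 F [ 0.9 -1.1 -0.9]
delta cm [ 0.07 -0.03 -0.07]
tilt fix rotvec (tool) [5.28908772e-05 1.10617928e-04 2.74413462e-25] yaw 23.477411008373647 j [-0.15  0.64 -0.29  1.8   0.26  0.74 -1.75]
```

View pics/side3.png

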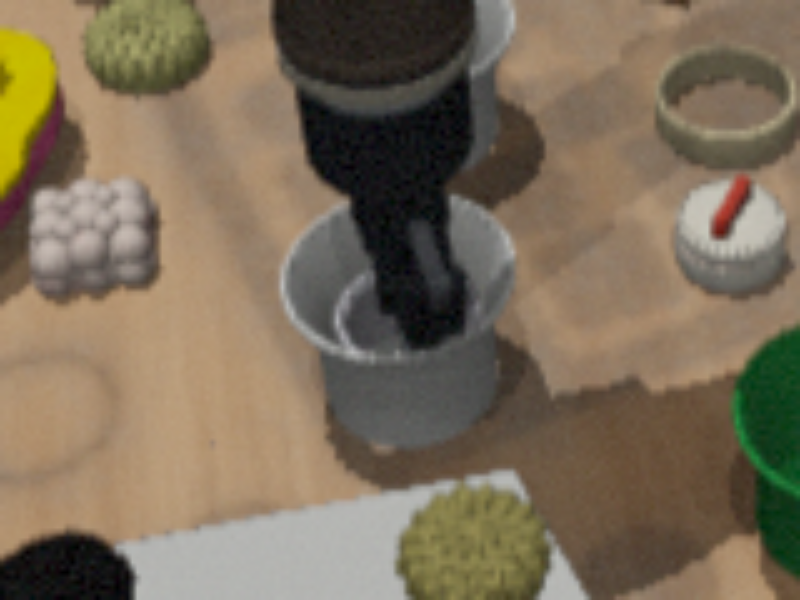

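The fingers stopped at a 36.8 mm gap, so they're braced inside the ring. Lifting now.

jog_arm:
  rows:
    - [[0,0,-0.3,0,0,0],[0,0,-0.6,0,0,0],[0,0,-0.8,0,0,0],[0,0,-0.8,0,0,0],[0,0,-0.8,0,0,0],[0,0,-0.8,0,0,0],[0,0,-0.8,0,0,0],[0,0,-0.6,0,0,0],[0,0,-0.3,0,0,0],[0,0,0,0,0,0]]

```text
time_s: 7.7
tool_pos: [580.3, 158.2, 91.7]
tcp_rot: [0.979, 0.203, 0.0, -0.0]
ft_force: [-0.3, -0.5, -0.8]
finger_gap: 36.7
```

```bash
python3 -c "
from h import *
import cv2
go(580.5,158.7,34)
for n in('side',):
    p,d=cams.camera(n);u,v=proj(n,[582,159,60]).astype(int)
    a=p[v-60:v+60,u-80:u+80,::-1];cv2.imwrite(f'pics/{n}4.png',cv2.resize(a,None,fx=5,fy=5))
"
```

```text
t 7.7 pos [580.3 158.2  91.7] gap 36.7 F [-0.3 -0.5 -0.8]
delta cm [ 0.04 -0.04  5.77]
tilt fix rotvec (tool) [ 9.53921731e-05 -6.62007744e-04  2.51181925e-25] yaw 23.470204717664785 j [-0.13  0.57 -0.32  1.76  0.23  0.85 -1.72]
```

View pics/side4.png

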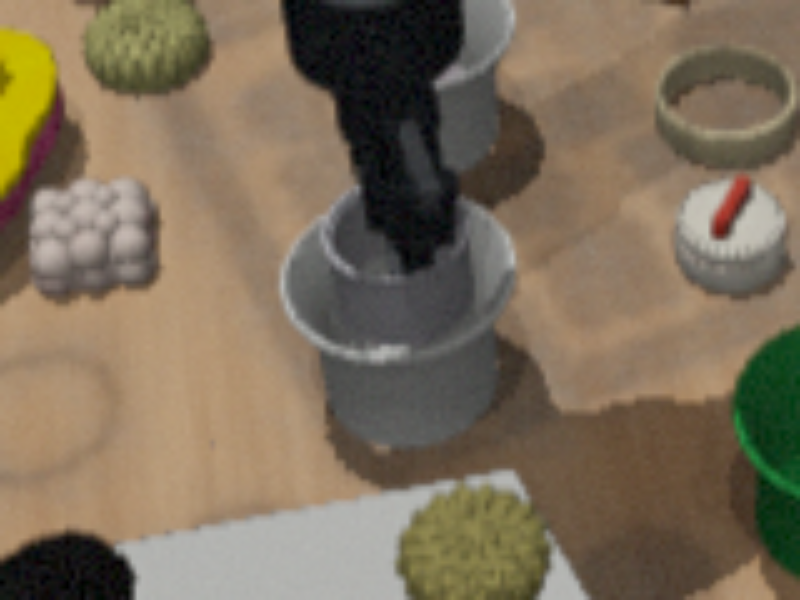

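The ring is rising level and the canister is staying put. Continuing the lift while I refine the tray's centre.

jog_arm:
  rows:
    - [[0,0,-0.6,0,0,0],[0,0,-1.2,0,0,0],[0,0,-1.6,0,0,0],[0,0,-1.8,0,0,0],[0,0,-1.8,0,0,0],[0,0,-1.6,0,0,0],[0,0,-1.2,0,0,0],[0,0,-0.8,0,0,0],[0,0,-0.4,0,0,0],[0,0,0,0,0,0]]

```text
time_s: 8.75
tool_pos: [580.1, 158.2, 201.6]
tcp_rot: [0.979, 0.203, 0.0, 0.0]
ft_force: [-0.6, -0.1, -1.1]
finger_gap: 36.9
```

```bash
python3 -c "
from h import *
import cv2
for n in('top','side'):
    W=cloud(n,np.load(n+'_d.npy'));m=(np.abs(W[...,0]-485)<110)&(np.abs(W[...,1]+242)<110)&(W[...,2]>11.5)&(W[...,2]<22)
    lab=cv2.connectedComponents(cv2.dilate(m.astype(np.uint8),np.ones((3,3))))[1]
    u,v=proj(n,[485,-242,6]);
    ids=np.bincount(lab[m]);k=ids[1:].argmax()+1
    P=W[m&(lab==k)];print(n,len(P),cv2.minAreaRect(P[:,:2].astype(np.float32)),P[:,2].mean())
print(cv2.imread('pics/top0.png').shape)
go(484.5,-242,200)
import cv2
p,d=cams.camera('side');cv2.imwrite('pics/side5.png',p[:,:,::-1])
"
```

```text
top 529 ((486.7823181152344, -241.03335571289062), (142.59625244140625, 142.1759796142578), 68.86924743652344) 15.85885046249973
side 315 ((484.5313415527344, -238.71096801757812), (149.25790405273438, 144.36476135253906), 68.79487609863281) 16.02643339306971
(384, 512, 3)
t 8.75 pos [580.1 158.2 201.6] gap 36.9 F [-0.6 -0.1 -1.1]
delta cm [-24.71  32.9    0.15]
tilt fix rotvec (tool) [ 9.87157527e-05 -3.68119345e-04  2.00129191e-26] yaw 23.473698062849227 j [-0.11  0.45 -0.35  1.65  0.17  1.07 -1.67]
```

View pics/side5.png

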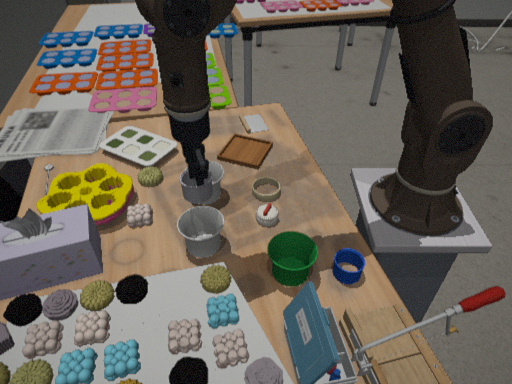

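The ring is held well above the canister, and the canister is still standing. Tray centre is about (485.7, -240). Moving the ring across.

jog_arm:
  rows:
    - [[-0.6,0.8,0,0,0,0],[-1.2,1.6,0,0,0,0],[-1.8,2.4,0,0,0,0],[-1.8,2.4,0,0,0,0],[-1.8,2.4,0,0,0,0],[-1.8,2.4,0,0,0,0],[-1.8,2.4,0,0,0,0],[-1.8,2.4,0,0,0,0],[-1.8,2.4,0,0,0,0],[-1.8,2.4,0,0,0,0]]

```text
time_s: 9.8
tool_pos: [516.2, -106.4, 200.7]
tcp_rot: [0.979, 0.203, -0.001, -0.0]
ft_force: [-0.2, 0.9, -0.8]
finger_gap: 37.0
```

jog_arm:
  rows:
    - [[-1.8,2.4,0,0,0,0],[-1.8,2.4,0,0,0,0],[-1.8,2.4,0,0,0,0],[-1.5,2.0,0,0,0,0],[-0.9,1.2,0,0,0,0],[-0.5,0.8,0,0,0,0],[0,0,0,0,0,0],[0,0,0,0,0,0],[0,0,0,0,0,0],[0,0,0,0,0,0]]

```text
time_s: 10.8
tool_pos: [486.4, -239.2, 201.3]
tcp_rot: [0.979, 0.204, 0.0, -0.0]
ft_force: [0.3, -0.5, -0.8]
finger_gap: 37.2
```

```bash
python3 -c "
from h import *
import cv2
go(485.7,-240,60)
p,d=cams.camera('side');cv2.imwrite('pics/side6.png',p[:,:,::-1])
W=cloud('side',d);s=status.read_state()['tool_pos']
for r in models.silhouettes('side','cutter'):
    m=r['mask']&(d>0);P=W[m];print(r['p'],np.median(P,0).round(),np.percentile(P[:,2],[1,5,95,99]).round(1))
"
```

```text
t 10.8 pos [ 486.4 -239.2  201.3] gap 37.2 F [ 0.3 -0.5 -0.8]
delta cm [-0.1   0.05 14.13]
tilt fix rotvec (tool) [-2.29595163e-04 -2.62143189e-04 -1.25271613e-24] yaw 23.57847443693692 j [ 0.54  0.34 -0.24  1.8   0.09  1.01 -0.89]
0.82 [ 490. -214.  202.] [-714.7    1.9  222.9  224.2]
0.62 [237. 236.  28.] [ 0.2  1.5 49.4 50.6]
```

View pics/side6.png

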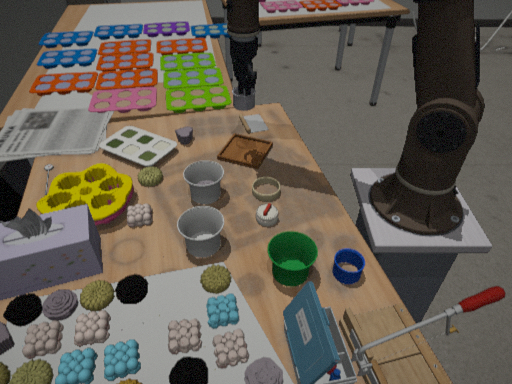

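The ring is held above the tray. Lowering: its top is about 22 mm above the TCP, so it should touch down at a TCP z of about 34.

jog_arm:
  rows:
    - [[0,0,0.8,0,0,0],[0,0,1.6,0,0,0],[0,0,2,0,0,0],[0,0,2,0,0,0],[0,0,2,0,0,0],[0,0,2,0,0,0],[0,0,1.6,0,0,0],[0,0,1.2,0,0,0],[0,0,0.8,0,0,0],[0,0,0,0,0,0]]

```text
time_s: 11.9
tool_pos: [485.5, -240.1, 60.4]
tcp_rot: [0.979, 0.203, -0.001, -0.0]
ft_force: [0.2, -0.1, -1.6]
finger_gap: 36.7
```

```bash
python3 -c "
from h import *
import cv2
go(485.7,-240,34)
p,d=cams.camera('side');u,v=proj('side',[486,-240,30]).astype(int)
a=p[v-60:v+60,u-80:u+80,::-1];cv2.imwrite('pics/side7.png',cv2.resize(a,None,fx=5,fy=5))
W=cloud('side',d)
for r in models.silhouettes('side','cutter'):
    m=r['mask']&(d>0);P=W[m];print(r['p'],np.median(P,0).round(),np.percentile(P[:,2],[1,5,95,99]).round(1))
"
```

```text
t 11.9 pos [ 485.5 -240.1   60.4] gap 36.7 F [ 0.2 -0.1 -1.6]
delta cm [0.03 0.01 2.64]
tilt fix rotvec (tool) [-1.12230491e-03  1.08327022e-03  2.21843061e-23] yaw 23.480988917167917 j [ 0.51  0.52 -0.21  1.94  0.16  0.7  -0.95]
0.74 [238. 241.  29.] [ 0.7  3.5 49.  50.5]
0.59 [ 488. -215.   60.] [ 6.2 34.3 82.4 84.6]
```

View pics/side7.png

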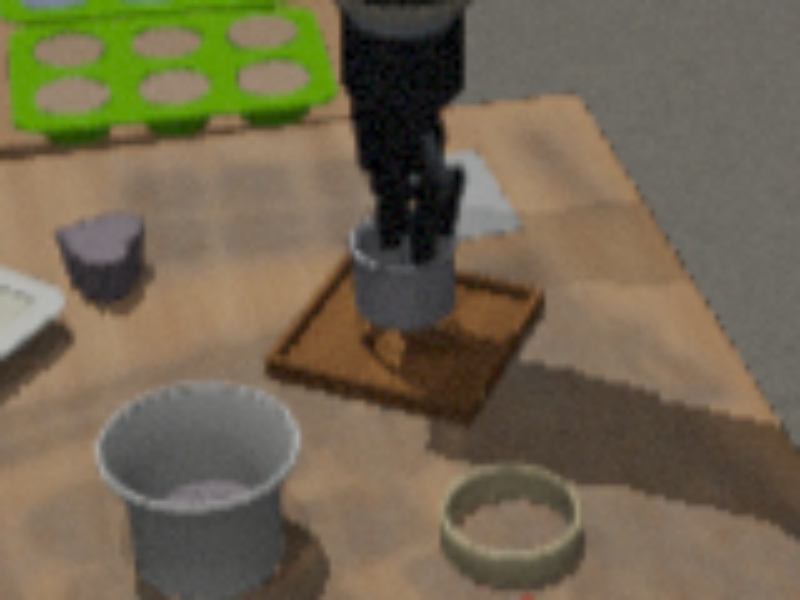

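jog_arm:
  rows:
    - [[0,0,0.5,0,0,0],[0,0,0.5,0,0,0],[0,0,0.5,0,0,0],[0,0,0.3,0,0,0],[0,0,0.2,0,0,0],[0,0,0.1,0,0,0],[0,0,0.1,0,0,0],[0,0,0.1,0,0,0],[0,0,0.1,0,0,0],[0,0,0,0,0,0]]

```text
time_s: 13.0
tool_pos: [485.9, -240.3, 37.3]
tcp_rot: [0.979, 0.203, -0.0, 0.0]
ft_force: [-0.4, 0.3, -0.9]
finger_gap: 36.8
```

```bash
python3 -c "
from h import *
import cv2
go(485.7,-240,34)
p,d=cams.camera('side');u,v=proj('side',[486,-240,30]).astype(int)
a=p[v-60:v+60,u-80:u+80,::-1];cv2.imwrite('pics/side8.png',cv2.resize(a,None,fx=5,fy=5))
W=cloud('side',d)
for r in models.silhouettes('side','cutter'):
    m=r['mask']&(d>0);P=W[m];print(r['p'],np.median(P,0).round(),np.percentile(P[:,2],[1,5,95,99]).round(1))
"
```

```text
t 13.0 pos [ 485.9 -240.3   37.3] gap 36.8 F [-0.4  0.3 -0.9]
delta cm [-0.01 -0.04  0.33]
tilt fix rotvec (tool) [-6.84996916e-06  7.20356694e-05  8.22154058e-26] yaw 23.474396116000243 j [ 0.51  0.55 -0.2   1.96  0.17  0.65 -0.96]
0.89 [ 490. -214.   38.] [13.4 15.8 58.4 60.2]
0.79 [237. 241.  30.] [ 2.1  5.3 49.3 50.9]
```

View pics/side8.png

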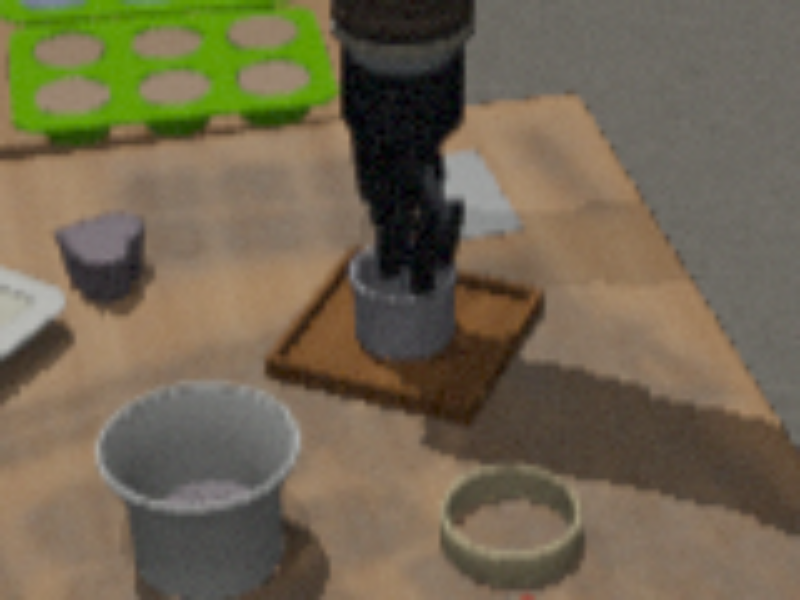

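jog_arm:
  rows:
    - [[0,0,0.05,0,0,0],[0,0,0.05,0,0,0],[0,0,0.05,0,0,0],[0,0,0.05,0,0,0],[0,0,0.05,0,0,0],[0,0,0.05,0,0,0],[0,0,0,0,0,0],[0,0,0,0,0,0],[0,0,0,0,0,0],[0,0,0,0,0,0]]

```text
time_s: 14.1
tool_pos: [486.0, -240.4, 34.3]
tcp_rot: [0.979, 0.203, 0.0, 0.0]
ft_force: [0.4, -0.7, -1.6]
finger_gap: 37.1
```

jog_arm:
  rows:
    - [[0,0,0.05,0,0,0],[0,0,0,0,0,0],[0,0,0,0,0,0],[0,0,0.05,0,0,0],[0,0,0,0,0,0],[0,0,0,0,0,0],[0,0,0,0,0,0],[0,0,0,0,0,0],[0,0,0,0,0,0],[0,0,0,0,0,0]]

```text
time_s: 15.1
tool_pos: [485.9, -240.4, 33.8]
tcp_rot: [0.979, 0.203, -0.0, 0.0]
ft_force: [-3.8, 0.6, 7.8]
finger_gap: 37.0
```

The wrist force is now 7.8 N upward, so the ring is on the tray floor. Closing the fingers to release it, then lifting straight out.

jog_arm:
  rows:
    - [[0,0,0,0,0,0],[0,0,0,0,0,0],[0,0,0,0,0,0],[0,0,0,0,0,0],[0,0,0,0,0,0],[0,0,0,0,0,0],[0,0,0,0,0,0],[0,0,0,0,0,0],[0,0,0,0,0,0],[0,0,0,0,0,0]]
  hand: 0.5

```text
time_s: 16.1
tool_pos: [486.0, -240.3, 33.3]
tcp_rot: [0.979, 0.203, 0.0, 0.0]
ft_force: [0.0, -0.6, 0.1]
finger_gap: 5.1
```

jog_arm:
  rows:
    - [[0,0,-0.4,0,0,0],[0,0,-0.8,0,0,0],[0,0,-1,0,0,0],[0,0,-1,0,0,0],[0,0,-1.5,0,0,0],[0,0,-2,0,0,0],[0,0,-2,0,0,0],[0,0,-2,0,0,0],[0,0,-2,0,0,0],[0,0,-1,0,0,0]]

```text
time_s: 17.1
tool_pos: [486.8, -240.6, 172.9]
tcp_rot: [0.979, 0.203, 0.001, 0.001]
ft_force: [-0.1, 0.3, -0.4]
finger_gap: 4.8
```

```bash
python3 -c "
from h import *
import cv2
go(485.7,-240,34)
p,d=cams.camera('side');u,v=proj('side',[486,-240,30]).astype(int)
a=p[v-60:v+60,u-80:u+80,::-1];cv2.imwrite('pics/side9.png',cv2.resize(a,None,fx=5,fy=5));cv2.imwrite('pics/side9f.png',p[:,:,::-1])
W=cloud('side',d)
for nm in('cutter','canister'):
  for r in models.silhouettes('side',nm):
    m=r['mask']&(d>0);P=W[m];zt=np.percentile(P[:,2],95);print(nm,r['p'],np.median(P,0).round(),np.percentile(P[:,2],[1,5,95,99]).round(1),circ(P[(P[:,2]>zt-7)&(P[:,2]<zt+6)]))
"
```

```text
t 17.1 pos [ 486.8 -240.6  172.9] gap 4.8 F [-0.1  0.3 -0.4]
delta cm [-0.11 -0.13 13.89]
tilt fix rotvec (tool) [ 2.39738227e-03 -2.19924640e-03  2.95062084e-22] yaw 23.471449751620767 j [ 0.54  0.37 -0.24  1.84  0.11  0.94 -0.9 ]
cutter 0.93 [237. 242.  29.] [ 1.4  4.2 49.2 50.5] (array([237.94246526, 244.19640681,  32.41290694]), np.float64(1.2341397819283308))
cutter 0.67 [ 486. -223.   36.] [ 9.2 13.1 55.1 56.3] (array([ 486.40033347, -238.74231626,   31.84569871]), np.float64(1.3953930517282958))
canister 0.9 [368. 220.  47.] [ 1.   5.1 82.8 84.4] (array([370.12581473, 242.32659039,  53.38362962]), np.float64(1.240609792177694))
canister 0.6 [585. 135.  49.] [ 0.7  4.4 83.  84.6] (array([581.86180273, 159.45817132,  53.45807739]), np.float64(1.2713133321731618))
```

View pics/side9.png

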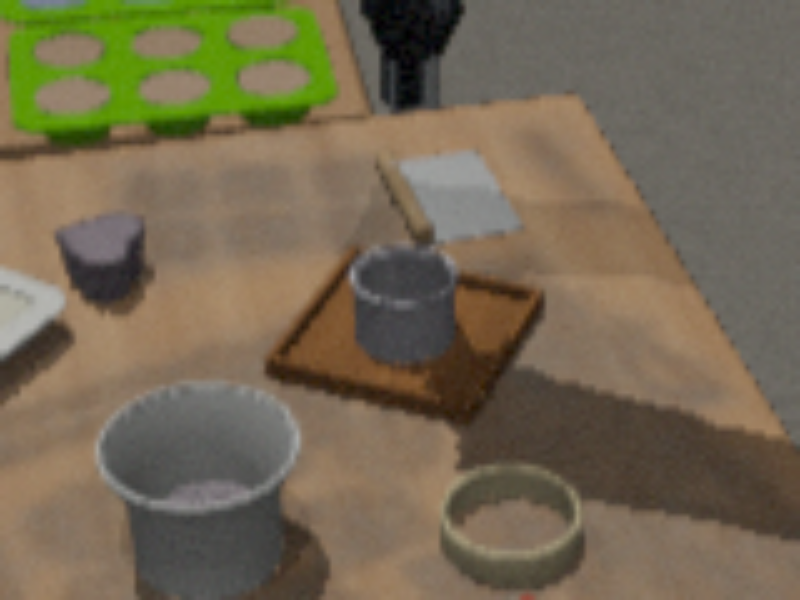

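View pics/side9f.png

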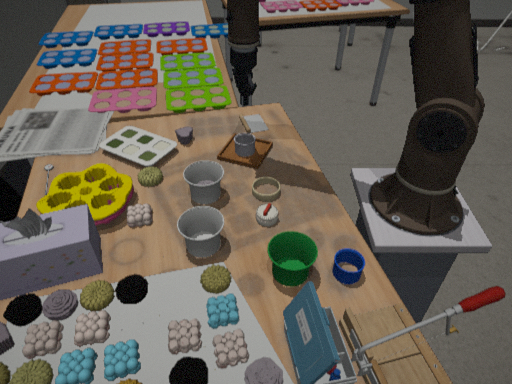

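The ring stands flat at (486.4, -238.7) with its top at z of about 54–55, near the tray's centre. Both canisters are upright where they were, and the arm is clear. Handing in.

```bash
python3 -c "
from cell import order
print(order.hand_in())"
```

```text
the job is handed in; nothing more can be done
None
```

The ring cutter is standing flat in the wooden tray, released. I handed the job in at about 17 s of the 40 s allowed; the hand-in reports no verdict.

I put the closed fingers into the ring and opened them against its inner wall, where they stopped at a 37 mm gap. I then lifted it clear of the canister, carried it over and lowered it until the wrist read 7.8 N of floor contact. Closing the fingers released it, and I withdrew straight up.

My last checks, from the side camera after the fingers came out:
- **Ring position:** its centre is at about (486, -239) mm and the tray's at about (486, -240) mm.
- **Ring height:** its top is at z ≈ 55 mm, against 54 mm expected for standing on the tray floor. It looked upright.
- **Ring canister:** its rim fit is within 0.2 mm of the start.
- **Soap canister:** it looked upright and unmoved in the picture, but I did not fit its position.
- **Arm:** it is clear of everything, with its fingertips about 115 mm above the ring.

The two cameras disagreed by about 2 mm, which is the stated calibration accuracy. I averaged them where it mattered. No check failed.

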